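# Eject the spark plug and stop it in the chute

### The job

Press the tester's eject key down with one fingertip so that the spark plug pops out of the socket, and have your other finger standing in the chute to trap it before it slides off the open end. Only press and block: do not squeeze the plug or lift it out of the chute, and leave the loose parts on the bench alone. Finish while still holding the plug there, at rest in the chute against your finger.

Things in the scene. Friction and masses are not known exactly. Their poses are not given: they have to be found in the camera images.
- tester: Spark plug tester fixed to the bench. Frame: origin on the bench, z up, +y level the way the chute runs, eject key on the -x side. Base plate x -75 to 71, y -150 to 96 mm. Grey case with gauge and switch on top: x -70 to 66, y -150 to -54 mm, 115 mm high (133 at the switch). A socket barrel (36 mm, ring 42 mm) slopes down out of the case to its mouth at y -20 mm, where the chute begins
- chute: Open steel gutter, 125 mm long, falling 20 deg to an open end 14 mm above the bench. Frame: origin on the floor line (bottom of its shallow V) at the socket mouth, y downhill, x as the tester's x. V flanks rise 22 deg; side walls 40 mm apart inside, tops 15.5 mm above the floor line. The plug's axis runs 12 mm above the floor line; left free it slides off the end within half a second
- chute_abreast (a point): Point on the chute's floor line abreast of the middle of the key, 92 mm downhill of the socket mouth, 25 mm above the bench: a good place for the blocking finger. 52 mm in the tester's +x from the key's centre, 17 mm below the key's top at rest. A fingertip 16 mm wide in the middle of the chute clears the floor from about 6 mm above this point
- key_top (a point): Centre of the top face of the eject key, a level black pad 26 mm (tester x) by 32 mm (tester y) beside the chute, its top 42 mm above the bench at rest. Moves with the key
- eject_key (a joint): Travel of the eject key in m, straight down: 0 at rest, 0.009 at its stop; sprung, 2 N at rest to 5 N at the stop, comes back up when let go. The catch frees the plug at about 0.004 to 0.005; press it well past that
- plug: Spark plug, 82 mm, about 55 g, nose downhill. Origin on its axis, mid shell; +y along the axis to the nose. Shell 22 mm across, y -12 to 12; threaded nose 14 mm across to y 31, electrode to 34; insulator 12 mm across to y -40, terminal to -49. At the start only the nose sticks out of the socket (origin at chute y -12); when the catch drops a sprung contact pushes it 16 mm and it slides on
- bowl: Loose bystander: olive plastic carburettor bowl, an open cup 64 mm across and 37 mm high, origin under its centre. Leave it alone
- oil_cap: Loose bystander: tin oil can cap with a short spout, 34 mm across, 34 mm high, origin under its centre. Leave it alone
- terminal: Loose bystander: copper ignition terminal, 39 mm long, 16 mm wide, 9 mm high, lying along its x, origin underneath near its middle. Leave it alone
- lever: Loose bystander: chromed mower height lever, a flat bar lying along its x with an eye at -x and a ball knob (22 mm) at +x, x -88 to +111 mm, 16 mm wide, origin underneath. Leave it alone

How it is judged:
By the outcome, as a careful person would: the job done as asked, in the order asked, and still so for the second after the job is handed in, while the arm keeps its last pose, push and grip.
It also fails if it takes over 32 s, if anything falls off the work surface, if the arm or the gripper's body presses on something with over 40 N, if the wrist force passes 120 N, or if a joint passes its speed limit or range.

### The arm

A 6-joint arm with a two-finger parallel gripper is mounted at the origin on the work surface. World frame = base frame: x ahead of the robot, y to its left, z up, the work surface at z = 0. Lengths are in m, angles in degrees, forces in N, time in s.
With the tool pointing down it reaches from about 0.375 to 0.9 m from the base axis. Payload 3.1 kg.
Tool frame: the origin (TCP) lies on the centre line of the jaws, within the pads' length; the fingertips stand 14 mm ahead of it and the grasp point (between the pads) lies 5 mm behind it; y points along the fingers, x is the direction in which the jaws open and shut, and the axes are right-handed (so a half turn about y gives the same grasp; the last joint's range is limited). The gripper opens to 87 mm and grips with 3 to 60 N. Pads are 19 mm wide; open, the fingers measure 117 mm over their backs; the gripper's body (75 mm by 190 mm) begins 51 mm behind the grasp point.
Start: joints at [63.799, 30.224, 82.088, -0, 67.689, -10.227], TCP at [0.172, 0.601, 0.237] pointing down, gripper open.
Joint ranges: [-176.69, 176.69], [-43.24, 126.21], [12.49, 139.97], [-82, 262], [0, 151.66], [-163.58, 163.58]. Speed limits (degrees/s): [159.86, 159.86, 180, 180, 180, 180].

### API

Orientations are given as a 3x3 rotation matrix whose columns are the frame's x, y, z axes.
In Python, from rig import bot gives the robot as it stands.
- The arm moves only by the tool jog_arm, never from a script. Its argument "rows" is a list that holds one entry, the list of rows, each a list of 6 numbers: the shift along the tool's x, y, z in m, then the turn, a rotation vector about the tool's x, y, z in degrees. A call has 1 to 8 rows; each row shifts and turns the commanded pose from where the row before left it, along the tool's axes as they then stand; what a row does not reach is not made up. A row lasts 1/10 s, in which the tool goes at most 50 mm and 8.59 degrees, less where a joint would pass 70% of its speed; a pose out of reach is approached as far as the arm can. A call is refused whole if a number of a shift passes 0.05 or a number of a turn 8.59, either way. A call with a gripper value outside its range is refused whole. "jaw" is the finger opening in m, from 0 to 0.087, set as the call begins (left out, the last holds). The fingers move at their own pace and stop on an object; the grip force is fixed at half the most. Time passes only in rows, so rows that do not move let the fingers close. It gives the time, the measured TCP pose, the force and the opening at its end, in the units of the state.
- bot.read_state(): the state, without advancing time (a new reading comes with each control period).
- bot.capture(name): name is "scene" or "top" or "wrist"; returns (picture, depth): 384x512x3 uint8, red, green, blue; 384x512 float32, m along the optical axis (not along the pixel's ray), 0 where there is no reading.
- bot.camera_params(name): a dict with "fov_y" (degrees; the focal length in pixels is half the picture's height over the tangent of half this angle, whatever the lens; pixels are square), "cx", "cy" (the principal point, pixels), "D" ([k1, k2, p1, p2, k3] as OpenCV has them; the pictures are not rectified), "xyz" and "attitude" of the camera in the world. Camera axes: x right, y down, z forward; pixel columns grow to the right and rows downward; lengths in m; the calibration is good to about 2 mm. A picture is of the moment at which its call begins: read the wrist's pose just before it. camera_params takes no time and is no camera call; for the wrist camera it gives the pose at the moment of the call.
- bot.hand_in(): hands the job in, once; it reports no verdict.
Trained networks look in the newest picture that a camera, given by its name, has taken for a name from the list of things; names that differ only in an ending like _2 or _b are one class to them, and where a whole thing is asked for, a point or a joint stands for the part that bears it (a point fixed in the world has none). Each returns a list of dicts, best first, with "conf" (0 to 1); they miss things now and then, are a little off and sometimes report something else, mostly with a low value. They report only what shows in the picture. A call takes as long as a camera call.
- bot.silhouettes(camera, target): "mask" (384x512 bool, what is visible of it).
- bot.landmark_of(camera, target): "xyz" ([x, y, z] in m, in world coordinates, good to about 4 mm: a listed point, or the origin of a listed thing).
The state is a dict: "time_s": time; "joint_positions": joint angles; "qvel": joint speeds; "tau": joint torques, N m; "position": TCP position; "tcp_rot": TCP orientation; "force": force on the tool from outside, world axes, zero at the start; "moment": the same for the moment, N m; "opening": opening from 0.0 (shut) to 1.0 (fully open).
Only numpy, scipy, OpenCV 4.12 (cv2) and the standard library are available. Lean on these libraries where they do the work, as an engineer would, in place of code of your own. Each camera call takes 0.05 s, during which the arm holds its last target. There are 200 camera calls.

## Working session

There is one attempt and no reset: what is moved stays moved. The work goes in short steps, Python scripts to look and compute and a tool call to move; the robot and the scene stay as the last step left them, time stands still between calls to the robot, and variables do not carry over. Pictures are saved under pics/ and viewed, about 8 in all and at most 12, crops included, and the job is handed in when it is done.

Besides the shell and the picture viewer there is one more tool, called after "Request:" by a JSON object that holds its "op" and its "data". jog_arm: Moves the arm, as the interface text tells. Its arguments: {"type":"object","properties":{"rows":{"type":"array","items":{"type":"array","items":{"type":"array","items":{"type":"number"}}}},"jaw":{"type":"number"}},"required":["rows"]}

```bash
mkdir -p pics; ls
python3 - <<'E'
from rig import bot
import cv2,numpy as np
s=bot.read_state();print(s['time_s'],s['position'],s['tcp_rot'],s['opening'],s['force'])
for c in ("scene","top"):
    p,d=bot.capture(c);cv2.imwrite(f"pics/{c}0.png",p[:,:,::-1])
    for t in ("tester","chute","chute_abreast","key_top","plug","bowl","oil_cap","terminal","lever"):
        print(c,t,[(np.round(r['xyz'],4).tolist(),round(r['conf'],2)) for r in bot.landmark_of(c,t)[:2]])
a=cv2.imread("pics/scene0.png");b=cv2.imread("pics/top0.png")
cv2.imwrite("pics/both.png",cv2.resize(np.vstack([a,b]),(400,600)) if 0 else np.hstack([cv2.resize(a,(400,300)),cv2.resize(b,(400,300))]))
print(bot.camera_params("top"))
E
```

```text
pics
0.0 [0.17166367 0.60022025 0.23555991] [[ 2.75175596e-01 -9.33283390e-04 -9.61393530e-01]
 [ 9.61391540e-01 -1.98726137e-03  2.75176956e-01]
 [-2.16735831e-03 -9.99997590e-01  3.50404923e-04]] 1.0021102341314223 [-0.32412918 -0.38444404  0.01917343]
scene tester [([0.6042, -0.0907, -0.0051], 0.71)]
scene chute [([0.5968, -0.1162, 0.0581], 0.88)]
scene chute_abreast [([0.6197, -0.0295, 0.0306], 0.63)]
scene key_top [([0.5693, -0.018, 0.0465], 0.67)]
scene plug [([0.5967, -0.1256, 0.079], 0.65)]
scene bowl []
scene oil_cap [([0.695, 0.0481, -0.0008], 0.78), ([0.5694, -0.0187, 0.0492], 0.37)]
scene terminal [([0.6368, 0.0715, -0.0009], 0.51)]
scene lever [([0.7978, 0.0314, 0.0038], 0.95)]
top tester [([0.6023, -0.0973, -0.0056], 0.87)]
top chute [([0.6002, -0.1163, 0.0575], 0.77)]
top chute_abreast [([0.6157, -0.0319, 0.0265], 0.8)]
top key_top [([0.5712, -0.0199, 0.0438], 0.61), ([0.6361, 0.0753, -0.0031], 0.32)]
top plug [([0.592, -0.1247, 0.0785], 0.49)]
top bowl [([0.5915, -0.1244, 0.0744], 0.38), ([0.8039, 0.0319, -0.0035], 0.22)]
top oil_cap [([0.6974, 0.0478, -0.0018], 0.83), ([0.8028, 0.0313, -0.0047], 0.7)]
top terminal [([0.6355, 0.0758, -0.0032], 0.42)]
top lever [([0.8025, 0.0343, 0.0017], 0.62)]
{'fov_y': 53.02024243740556, 'cx': 251.65617110139524, 'cy': 194.7672675245787, 'D': array([-0.10778011,  0.        ,  0.        ,  0.        ,  0.        ]), 'xyz': array([0.48711839, 0.05808412, 0.70563241]), 'attitude': array([[-1.65014031e-01, -9.59843630e-01,  2.26871275e-01],
       [-9.86291202e-01,  1.60546304e-01, -3.81385438e-02],
       [ 1.83693671e-04, -2.30054538e-01, -9.73177721e-01]])}
```

View pics/top0.png

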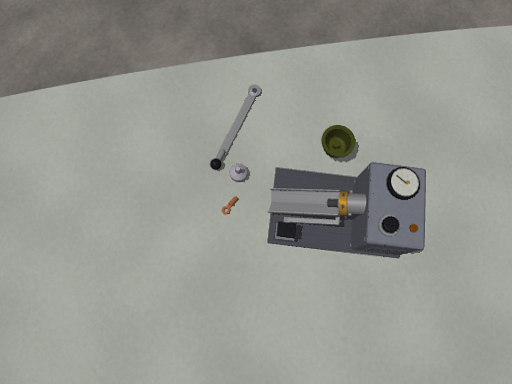

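View pics/scene0.png

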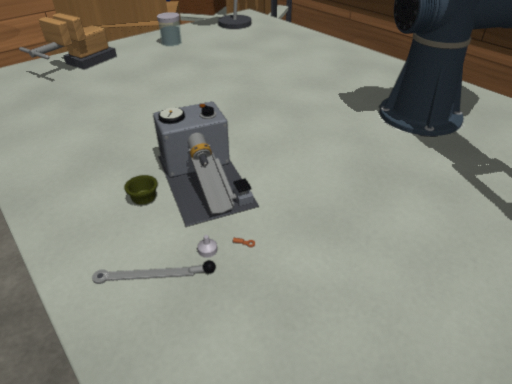

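The top view shows the tester at around px (340,210), with the chute running left from (340,203) to (270,203) and the black key at (287,231). The lever, cap and terminal lie beyond the chute's open end, and the bowl is by the chute's +x side. In the scene view the chute's open end faces the camera at (220,205), with the key at (243,187). Both networks agree: chute y points at about 77° and the key is at about (0.570,-0.019). Next I go above it.

Request:
{"op": "jog_arm", "data": {"rows": [[[-0.03, 0, -0.036, 0, 0, 0], [-0.03, 0, -0.036, 0, 0, 0], [-0.03, 0, -0.036, 0, 0, 0], [-0.03, 0, -0.036, 0, 0, 0], [-0.03, 0, -0.036, 0, 0, 0], [-0.03, 0, -0.036, 0, 0, 0], [-0.03, 0, -0.036, 0, 0, 0], [-0.03, 0, -0.036, 0, 0, 0]]], "jaw": 0.037}}

```text
time_s: 1.8
position: [0.3837, 0.2893, 0.2369]
tcp_rot: [[0.275, 0.001, -0.961], [0.961, 0.0, 0.275], [0.001, -1.0, -0.001]]
force: [0.2, 0.3, 0.2]
opening: 0.442
```

Request:
{"op": "jog_arm", "data": {"rows": [[[-0.03, 0, -0.036, 0, 0, 0], [-0.03, 0, -0.036, 0, 0, 0], [-0.03, 0, -0.036, 0, 0, 0], [-0.03, 0, -0.036, 0, 0, 0], [-0.03, 0, -0.036, 0, 0, 0], [-0.03, 0, -0.036, 0, 0, 0], [-0.03, 0, -0.036, 0, 0, 0], [-0.03, 0, -0.036, 0, 0, 0]]]}}

```text
time_s: 2.6
position: [0.5945, -0.021, 0.2367]
tcp_rot: [[0.276, 0.0, -0.961], [0.961, 0.0, 0.276], [0.0, -1.0, -0.0]]
force: [1.1, 1.3, 0.0]
opening: 0.426
```

Request:
{"op": "jog_arm", "data": {"rows": [[[0, 0, 0, 0, 8.5, 0], [0, 0, 0, 0, 8.5, 0], [0, 0, 0, 0, 8.5, 0], [0, 0, 0, 0, 8.5, 0], [0, 0, 0, 0, 8.5, 0], [0, 0, 0, 0, 8.5, 0], [0, 0, 0, 0, 8.5, 0], [0, 0, 0, 0, 8.5, 0]]]}}

```text
time_s: 3.4
position: [0.5936, -0.0191, 0.2366]
tcp_rot: [[0.995, 0.0, -0.099], [0.099, -0.0, 0.995], [0.0, -1.0, -0.0]]
force: [0.5, 0.2, -0.4]
opening: 0.423
```

Request:
{"op": "jog_arm", "data": {"rows": [[[0, 0, 0, 0, 8.5, 0], [0, 0, 0, 0, 8.5, 0], [0, 0, 0, 0, 0, 0], [0, 0, 0, 0, 0, 0]]]}}

```text
time_s: 3.8
position: [0.5936, -0.0191, 0.2366]
tcp_rot: [[0.982, -0.0, 0.187], [-0.187, -0.0, 0.982], [-0.0, -1.0, -0.0]]
force: [0.2, 0.1, 0.1]
opening: 0.425
```

```bash
cat > fit.py <<'E'
from rig import bot
import cv2,numpy as np
def world_points(cam,d,m):
    c=bot.camera_params(cam);f=192/np.tan(np.radians(c['fov_y']/2))
    v,u=np.nonzero(m&(d>0));K=np.array([[f,0,c['cx']],[0,f,c['cy']],[0,0,1]])
    n=cv2.undistortPoints(np.c_[u,v].astype(float)[:,None],K,c['D'])[:,0]
    z=d[v,u];P=np.c_[n*z[:,None],z]
    return P@c['attitude'].T+c['xyz'],u,v
E
python3 - <<'E'
from fit import *
s=bot.read_state();R=s['tcp_rot'];print(s['time_s'],s['position'],R.round(3).tolist(),s['opening'],s['force'])
for cam in("wrist","top"):
    p,d=bot.capture(cam);cv2.imwrite(f"pics/{cam}1.png",p[:,:,::-1]);np.save(f"pics/{cam}1.npy",d)
    for t in ("tester","chute","chute_abreast","key_top","plug"):
        print(cam,t,[(np.round(r['xyz'],4).tolist(),round(r['conf'],2)) for r in bot.landmark_of(cam,t)[:2]])
    for t in ("key_top",):
      for r in bot.silhouettes(cam,t)[:1]:
        P,u,v=world_points(cam,d,r['mask']);top=P[(P[:,2]>.036)&(P[:,2]<.05)]
        print(cam,'key mask',r['conf'],len(P),len(top),np.median(P,0),top.mean(0) if len(top) else 0)
        if len(top)>20:
            print(cv2.minAreaRect((top[:,:2]*1000).astype(np.float32)))
E
```

```text
3.8 [ 0.59360333 -0.01911649  0.23657715] [[0.982, -0.0, 0.187], [-0.187, -0.0, 0.982], [-0.0, -1.0, -0.0]] 0.42479806347148646 [0.16563968 0.0587878  0.06951747]
wrist tester [([0.6017, -0.0977, 0.0004], 0.97)]
wrist chute [([0.5987, -0.1161, 0.0608], 0.74)]
wrist chute_abreast [([0.6199, -0.0354, 0.0238], 0.66)]
wrist key_top [([0.5687, -0.0202, 0.047], 0.78)]
wrist plug [([0.5945, -0.1177, 0.0723], 0.64)]
wrist key mask 0.77 945 677 [ 0.57379419 -0.02766798  0.04086028] [ 0.57026923 -0.03662134  0.04171859]
((565.5316162109375, -55.48229217529297), (108.4964370727539, 29.771549224853516), 83.27604675292969)
top tester []
top chute []
top chute_abreast []
top key_top []
top plug []
```

View pics/wrist1.png

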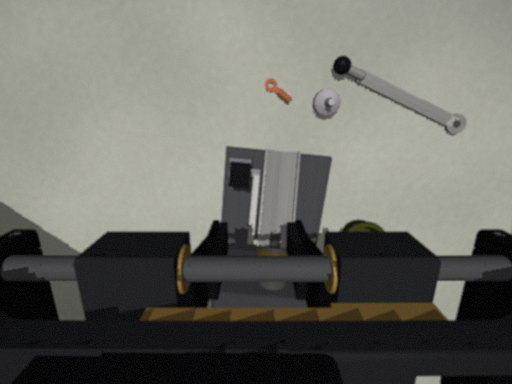

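The wrist view shows the key at px (240,174), the chute at (282,190) and the base plate's far edge from (227,147) to (330,157). The fingertips are at (215,235) and (295,235). The plate looks slightly turned against the jaws, so I measure the angle and the key from depth.

Run:
```python
from fit import *
p=cv2.imread("pics/wrist1.png");d=np.load("pics/wrist1.npy")
g=p.max(2)
m=np.zeros(d.shape,bool);m[157:192,226:256]=1
P,u,v=world_points("wrist",d,m);q=P[(P[:,2]>.037)&(P[:,2]<.049)&(g[v,u]<45)]
print('key',len(q),q.mean(0),(q.max(0)-q.min(0)),cv2.minAreaRect((q[:,:2]*1000).astype(np.float32)))
# chute: centreline per row: lit steel points between walls
m[:]=0;m[150:235,255:312]=1
P,u,v=world_points("wrist",d,m)
C=[]
for r in range(156,226,3):
    s=v==r;Q=P[s];uu=u[s];br=g[r,uu]
    # print profile z for some rows
    k=Q[:,2]>.02
    if r in(156,171,186,201): print(r,[(int(a),round(float(z)*1000)) for a,z in zip(uu,Q[:,2])][::2])
m[:]=0;m[146:160,226:332]=1
P,u,v=world_points("wrist",d,m)
for c in range(232,330,10):
    # first plate pixel per column (dark)
    s=(u==c);vv=v[s];Q=P[s];dk=(g[vv,c]<100)&(Q[:,2]<.02)
    if dk.any(): i=np.argmax(dk);print('far edge',c,vv[i],Q[i].round(4))
big=cv2.resize(p[135:245,200:350],None,fx=5,fy=5,interpolation=cv2.INTER_CUBIC);cv2.imwrite("pics/crop1.png",big)
```

```text
key 472 [ 0.57060117 -0.01836241  0.04135301] [0.03116075 0.03557827 0.00420279] ((570.3660278320312, -18.80875587463379), (31.88077163696289, 24.51004409790039), 73.12837219238281)
156 [(255, 5), (257, 5), (259, 4), (261, 4), (263, 4), (265, 31), (267, 24), (269, 21), (271, 20), (273, 21), (275, 20), (277, 18), (279, 17), (281, 16), (283, 16), (285, 16), (287, 18), (289, 20), (291, 20), (293, 21), (295, 21), (297, 25), (299, 32), (301, 5), (303, 5), (305, 4), (307, 4), (309, 3), (311, 6)]
171 [(255, 18), (257, 18), (259, 18), (261, 4), (263, 33), (265, 30), (267, 31), (269, 29), (271, 28), (273, 24), (275, 24), (277, 24), (279, 22), (281, 23), (283, 25), (285, 25), (287, 24), (289, 24), (291, 28), (293, 29), (295, 30), (297, 36), (299, 5), (302, 5), (304, 3), (306, 5), (308, 4), (310, 3)]
186 [(255, 24), (257, 22), (259, 4), (261, 4), (263, 45), (265, 36), (267, 36), (269, 34), (271, 33), (273, 31), (275, 31), (277, 29), (279, 29), (281, 30), (283, 33), (285, 31), (287, 33), (289, 34), (291, 35), (293, 35), (295, 42), (297, 5), (299, 4), (301, 6), (303, 5), (305, 4), (307, 4), (309, 4), (311, 4)]
201 [(255, 30), (257, 5), (259, 4), (261, 51), (263, 44), (265, 43), (267, 41), (269, 40), (271, 38), (273, 38), (275, 38), (277, 36), (279, 37), (281, 38), (283, 40), (285, 41), (287, 41), (289, 40), (291, 41), (293, 43), (296, 4), (298, 4), (300, 4), (302, 5), (304, 5), (306, 3), (308, 3), (310, 4)]
far edge 232 147 [0.5649 0.0133 0.0039]
far edge 242 148 [0.5777 0.0092 0.0025]
far edge 252 149 [0.5908 0.0052 0.0022]
far edge 262 150 [0.6039 0.0014 0.003 ]
far edge 302 154 [ 0.6562 -0.0142  0.0041]
far edge 312 155 [ 0.6693 -0.0181  0.0045]
far edge 322 156 [ 0.6825 -0.022   0.0046]
```

View pics/crop1.png

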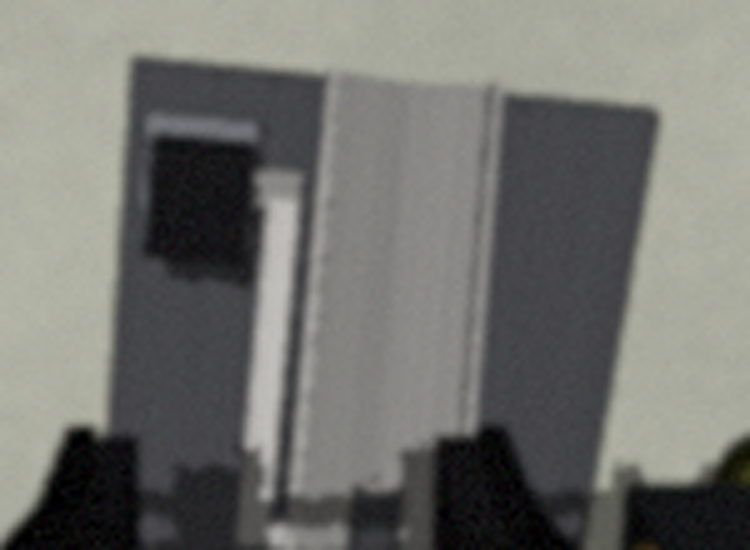

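The crop shows the key pad at crop (200,195) and the chute between crop x 300 and 490. The far edge of the plate slopes at -16.7°, and the key rectangle gives -16.9°. From that:
- **Key:** (0.5705,-0.0188)
- **Abreast point:** (0.620,-0.034), which agrees with the network
- **Midpoint:** (0.5954,-0.0263)
- **Hand:** needs a further 5.9° of turn

Now I align the hand and come down to about 15 mm above the key.

Request:
{"op": "jog_arm", "data": {"rows": [[[0, 0, 0, 0, 5.9, 0], [0.004, 0.03, -0.0065, 0, 0, 0], [0, 0.04, 0, 0, 0, 0], [0, 0.04, 0, 0, 0, 0], [0, 0.03, 0, 0, 0, 0], [0, 0.025, 0, 0, 0, 0], [0, 0, 0, 0, 0, 0], [0, 0, 0, 0, 0, 0]]]}}

```text
time_s: 5.3
position: [0.5957, -0.0265, 0.0716]
tcp_rot: [[0.957, -0.0, 0.29], [-0.29, 0.0, 0.957], [-0.0, -1.0, 0.0]]
force: [0.8, 0.3, -0.1]
opening: 0.424
```

Run:
```python
from fit import *
s=bot.read_state();print(s['time_s'],s['position'],s['tcp_rot'].round(3).tolist(),s['opening']*87,s['force'])
P=[]
for cam in("wrist","scene"):
    p,d=bot.capture(cam);P.append(p[:,:,::-1])
    for t in ("chute_abreast","key_top"):
        print(cam,t,[(np.round(r['xyz'],4).tolist(),round(r['conf'],2)) for r in bot.landmark_of(cam,t)[:1]])
cv2.imwrite("pics/near.png",np.hstack([cv2.resize(P[0],(400,300)),cv2.resize(P[1][90:240,130:330],(400,300),interpolation=cv2.INTER_CUBIC)]))
```

```text
5.3 [ 0.5957392  -0.02652215  0.07159644] [[0.957, -0.0, 0.29], [-0.29, 0.0, 0.957], [-0.0, -1.0, 0.0]] 36.874613798259 [ 0.8049578   0.26586702 -0.1219955 ]
wrist chute_abreast []
wrist key_top [([0.5703, -0.0173, 0.0473], 0.88)]
scene chute_abreast [([0.6206, -0.0326, 0.0322], 0.92)]
scene key_top [([0.5698, -0.0152, 0.0473], 0.76)]
```

View pics/near.png

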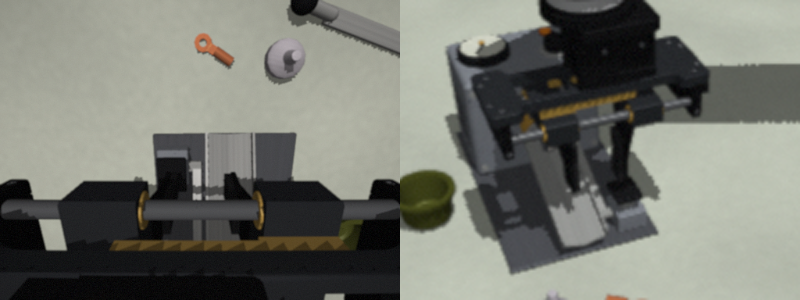

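The left (wrist) half shows the left finger over the key at (172,165) and the other at the chute, around (235,185). The right (scene) half shows the blocking finger at (572,185) in the middle of the chute and the other just above the key at (622,190). The tips are at z≈58 mm, so I approach to just above contact.

Request:
{"op": "jog_arm", "data": {"rows": [[[0, 0.007, 0, 0, 0, 0], [0, 0.0065, 0, 0, 0, 0], [0, 0, 0, 0, 0, 0], [0, 0, 0, 0, 0, 0]]]}}

```text
time_s: 6.0
position: [0.5952, -0.0265, 0.0575]
tcp_rot: [[0.957, -0.001, 0.29], [-0.29, 0.0, 0.957], [-0.001, -1.0, -0.0]]
force: [0.3, -0.1, 0.7]
opening: 0.429
```

Request:
{"op": "jog_arm", "data": {"rows": [[[0, 0.005, 0, 0, 0, 0], [0, 0.0045, 0, 0, 0, 0], [0, 0, 0, 0, 0, 0], [0, 0, 0, 0, 0, 0], [0, 0, 0, 0, 0, 0], [0, 0, 0, 0, 0, 0], [0, 0, 0, 0, 0, 0], [0, 0, 0, 0, 0, 0]]]}}

```text
time_s: 6.8
position: [0.5959, -0.0266, 0.0488]
tcp_rot: [[0.957, 0.001, 0.29], [-0.29, -0.0, 0.957], [0.001, -1.0, 0.0]]
force: [0.1, 0.3, 4.1]
opening: 0.423
```

Run:
```python
from fit import *
s=bot.read_state();print(s['time_s'],s['position'],s['opening']*87,s['force'],s['moment'])
P=[]
for cam in("wrist","scene","top"):
    p,d=bot.capture(cam);P.append(p[:,:,::-1])
    for t in ("plug","key_top"):
        print(cam,t,[(np.round(r['xyz'],4).tolist(),round(r['conf'],2)) for r in bot.landmark_of(cam,t)[:2]])
cv2.imwrite("pics/press.png",np.hstack([cv2.resize(P[1][100:220,150:310],(800,600),interpolation=cv2.INTER_CUBIC)]))
```

```text
6.8 [ 0.59588393 -0.02655401  0.04875602] 36.78674469239521 [0.06000174 0.27119179 4.10522284] [-0.06579624  0.04341447  0.09279241]
wrist plug [([0.6075, -0.072, 0.0561], 0.83)]
wrist key_top [([0.5676, -0.0166, 0.0363], 0.66)]
scene plug [([0.6093, -0.0778, 0.0557], 0.56)]
scene key_top [([0.569, -0.0179, 0.0346], 0.71), ([0.6058, -0.0947, -0.0011], 0.65)]
top plug []
top key_top []
```

View pics/press.png

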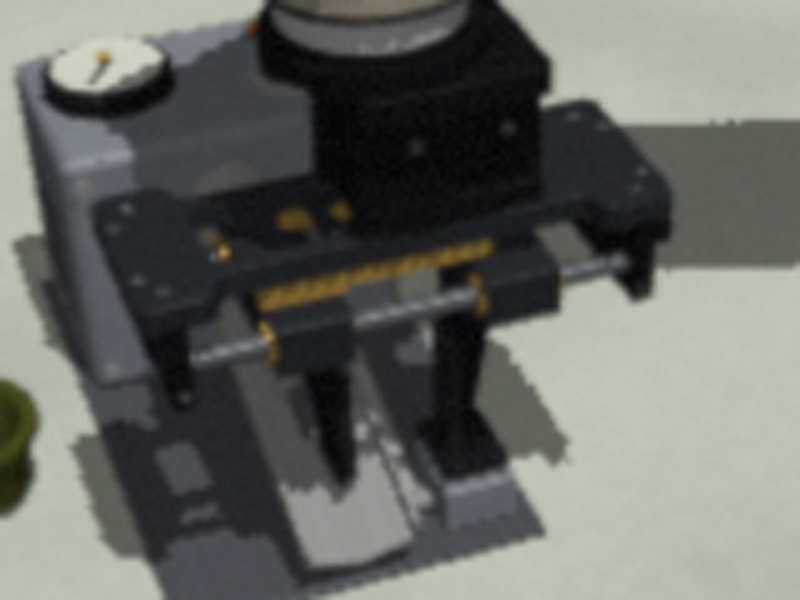

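The picture shows the key pressed down under the finger at (460,450), and the blocking finger's tip in the chute at (340,480). Nothing has slid past it. The networks put the plug about 42 mm uphill of the blocking point, which is where its nose would rest on the finger. I check that it stays at rest.

Request:
{"op": "jog_arm", "data": {"rows": [[[0, 0, 0, 0, 0, 0], [0, 0, 0, 0, 0, 0], [0, 0, 0, 0, 0, 0], [0, 0, 0, 0, 0, 0], [0, 0, 0, 0, 0, 0], [0, 0, 0, 0, 0, 0], [0, 0, 0, 0, 0, 0], [0, 0, 0, 0, 0, 0]]]}}

```text
time_s: 8.05
position: [0.5957, -0.0266, 0.0486]
tcp_rot: [[0.957, 0.0, 0.29], [-0.29, -0.0, 0.957], [0.0, -1.0, 0.0]]
force: [1.4, -0.1, 4.9]
opening: 0.42
```

Run:
```python
from fit import *
s=bot.read_state();print(s['time_s'],s['position'],s['force'])
p,d=bot.capture("scene");p,d=bot.capture("wrist")
for cam in("wrist","scene"):
    print(cam,[(np.round(r['xyz'],4).tolist(),round(r['conf'],2)) for r in bot.landmark_of(cam,"plug")[:2]])
cv2.imwrite("pics/end.png",cv2.resize(p[120:360,130:400,::-1],(675,600),interpolation=cv2.INTER_CUBIC))
```

```text
8.05 [ 0.59570961 -0.02655123  0.04861053] [ 1.35615521 -0.12171272  4.94297222]
wrist [([0.6067, -0.0723, 0.0567], 0.7), ([0.6226, -0.0389, 0.0242], 0.56)]
scene [([0.6107, -0.0799, 0.0564], 0.65)]
```

View pics/end.png

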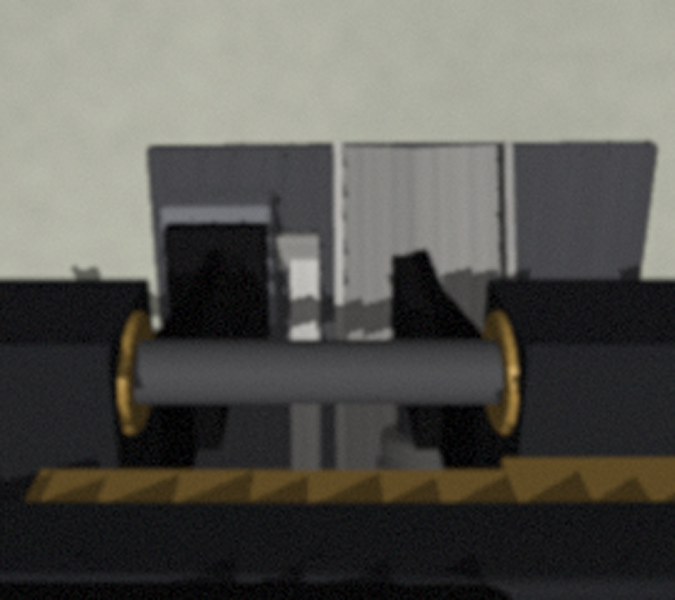

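The close-up shows the finger on the key at (215,280), the blocking finger at (415,290) in the middle of the chute, and the plug's rounded end right behind it at (405,450). The plug hasn't moved since the last look and the chute below it is empty.

```bash
python3 -c "
from rig import bot
print(bot.hand_in())"
```

```text
the job is handed in; nothing more can be done
None
```

I pressed the eject key with one finger while the other stood in the chute. The plug popped out of the socket and came to rest against the blocking finger. I handed in at about 8 s with the arm still holding that pose.

Last checks:
- **Plug:** both cameras put its centre about 40–47 mm uphill of the blocking point, which fits its nose resting on the finger. Two looks about a second apart agreed within 3 mm, so it is not sliding.
- **Key:** it is pressed about 7–8 mm, past the release point at 4–5 mm. The upward force on the hand was 4.1 N, then 4.9 N, near the 5 N expected at the stop.
- **Blocking finger:** it stands about mid-chute, roughly 9–10 mm above the floor line, and the chute below it is empty.
- **Loose parts:** the moves kept clear of them and I saw nothing disturbed, though I did not re-measure them at the end.

Two readings disagreed: after the press the top camera's networks found neither the plug nor the key. The last wrist look also gave a second, lower-confidence plug position at the finger itself, which I took as a false report.

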